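Load ring weights on their carrier and hover it over the balance pan

ROBOT

A 7-joint arm with a two-finger parallel gripper is mounted at the origin on a cart in front of the work surface, level with it; the furniture and walls round the work are solid. World frame = base frame: x ahead of the robot, y to its left, z up, the work surface at z = 0. Lengths are in m, angles in rad, forces in N, time in s.
With the tool pointing down it reaches from about 0.375 to 0.925 m from the base axis. Payload 3.1 kg.
Tool frame: the origin (TCP) lies midway between the tips of the shut fingers; the grasp point (between the pads) lies 19 mm behind it; z points along the fingers, y is the line along which they close (so a half turn about z gives the same grasp; the last joint's range is limited). The gripper opens to 85 mm and grips with 20 to 120 N. Pads are 22 mm wide; open, the fingers measure 114 mm over their backs; the gripper's body (76 mm by 85 mm) begins 54 mm behind the grasp point. The pads swing forward as they close: fully open they stand 13 mm farther back than shut.
Start: joints at [1.112, 0.383, 0.044, 1.598, -0.018, 1.161, -0.05], TCP at [0.229, -0.608, 0.231] pointing down, gripper open.
Joint ranges: [-2.61, 2.61], [-0.41, 2.15], [-1.48, 1.57], [0, 2.5], [-1.57, 4.71], [0.05, 1.97], [-2.85, 2.85]. Speed limits (rad/s): [2.79, 2.79, 3.14, 3.14, 3.14, 3.14, 3.14].

INTERFACE

Orientations are given as a unit quaternion [x, y, z, w].
In Python, from bench import robot gives the robot as it stands.
- The arm moves only by the shell command python3 -m crank 'ROWS' [OPENING]. ROWS is JSON, a list of rows, each an object with "dp": the shift along the world's x, y, z as a fraction of full scale, a list of three; "turn": the turn about the world's z as a fraction of full scale. In form: [{"dp": [dx, dy, dz], "turn": turn}, ...]. A call has 1 to 8 rows; each row is the pose to reach, as a shift and turn from the pose commanded when the call began; what a row does not reach only later rows make up. Full scale, the value 1, is 10 cm for a shift and 90 degrees for a turn. A row lasts 1/10 s, in which the tool goes at most 50 mm and 8.59 degrees, less where a joint would pass 70% of its speed; a pose out of reach is approached as far as the arm can. A call with a number of a shift or a turn outside -1 to 1 is refused whole. A call with a gripper value outside its range is refused whole. OPENING is the closure, from 0 (fully open) to 1 (shut), set as the call begins (- or left out, the last holds). The fingers move at their own pace and stop on an object; the grip force is fixed at half the most. Time passes only in rows, so rows that repeat a pose let the fingers close. It gives the time, the measured TCP pose, the force, the opening and the grip force at its end, in the units of the state.
- robot.sense(): the state, without advancing time (a new reading comes with each control period).
- robot.snapshot(name): name is "side" or "top"; returns a dict with "color" (384x512x3 uint8, red, green, blue), "depth" (384x512 float32, m along the optical axis (not along the pixel's ray), 0 where there is no reading), "vfov" (degrees; the focal length in pixels is half the picture's height over the tangent of half this angle, whatever the lens; pixels are square), "cx", "cy" (the principal point, pixels), "extrinsics" (4x4, takes a point from world to camera coordinates). Camera axes: x right, y down, z forward; pixel columns grow to the right and rows downward; lengths in m; the calibration is good to about 2 mm. A picture is of the moment at which its call begins.
- robot.close_job(): hands the job in; it is judged then, once.
Trained networks look in a picture, given as the dict that the camera call returned (one of the last four; its "shot" number tells which), for a name from the list of things; names that differ only in an ending like _2 or _b are one class to them, and where a whole thing is asked for, a point or a joint stands for the part that bears it (a point fixed in the world has none). Each returns a list of dicts, best first, with "p" (0 to 1); they miss things now and then, are a little off and sometimes report something else, mostly with a low value. They report only what shows in the picture. A call takes as long as a camera call. They do not tell look-alikes from the thing itself.
- robot.search_frame(thing, picture): "box" ([left, top, width, height] in pixels, round what is visible of it).
- robot.spot_point(thing, picture): "pixel" ([row, column] in pixels: a listed point, or the origin of a listed thing).
The state is a dict: "time_s": time; "q": joint angles; "qd": joint speeds; "joint_efforts": joint torques, N m; "tcp_pos": TCP position; "tool_rot": TCP orientation; "contact_force": force on the tool from outside, world axes, zero at the start; "ft_torque": the same for the moment, N m; "opening": opening from 0.0 (shut) to 1.0 (fully open); "gripper_force": force on a finger pad.
Only numpy, scipy, OpenCV 4.12 (cv2) and the standard library are available. Lean on these libraries where they do the work, as an engineer would, in place of code of your own. Each camera call takes 0.05 s, during which the arm holds its last target. There are 200 camera calls.

TASK

Take the large and then the small brass ring weight out of the wooden block and lower each one gently down the post of the weight carrier until it sits fully home, letting go of it. Then lift the loaded carrier by the top of its post, bring it in over the balance's draught shield and finish still holding it, upright and at rest about a centimetre above the middle of the pan, so that the zero can be read before it is set down: the program ends while holding. Nothing may touch the balance (shield, pan or housing), do not let a ring drop down the post, do not knock the carrier over, and leave the weighing boat and the two bottles where they stand.

Things in the scene. Friction and masses are not known exactly. Their poses are not given: they have to be found in the camera images.
- ring_large: larger brass ring weight, about 250 g: outside 54 mm across, bore 19 mm, 18 mm thick. Origin: centre of its underside; z is the ring's axis. It starts lying in one of the two recesses of the wooden block (either one), its top 14 mm above the block. It goes on the carrier first, so that the heavy ring lies lowest
- ring_small: smaller brass ring weight, about 150 g: outside 43 mm across, bore 19 mm, 18 mm thick. Origin: centre of its underside; z is the ring's axis. It starts in the other recess of the block and goes on the carrier second, on top of the larger ring
- block: flat wooden weight block fixed to the bench, 70 x 128 x 14 mm, two round recesses of 56 mm, 4 mm deep (floor 10 mm above the bench), at 31 mm either side of its middle along its long side. Origin: centre of its underside; x along the short side, y along the long side, z up. A green box (110 mm high) and the pH meter stand off its two ends; fingers have most room closing along x
- carrier: loose steel carrier on the bench, about 300 g, 96 mm high: round foot 60 mm wide, 10 mm thick, central post of 16 mm diameter, plain up to 84 mm, tapering from there to 7 mm at its top. Origin: centre of the foot's underside; z along the post. Home, the large ring's underside is 10 mm and the small one's 28 mm above this origin; the post stays free for gripping from 46 to 84 mm
- balance: white laboratory balance fixed on the bench, 175 mm deep, 130 mm wide, its display and keys at its front (-x side). Origin: centre of its underside; x towards its back, z up. The housing is 54 mm high; round the pan stands a clear, open-topped draught shield, a tube 110 mm inside and 116 mm outside, with a grey rim 130 mm above the bench
- pan_centre (a point): middle of the top face of the balance's round steel pan (84 mm across), 78 mm above the bench, on the axis of the draught shield and 18 mm behind the balance's origin. The rim of the shield is 52 mm higher
- weigh_boat: bystander: white plastic weighing boat, 78 x 78 x 18 mm, loose. Origin: centre of its underside
- buffer_bottle: bystander: bottle with blue content and white cap, 52 mm across, 108 mm high, loose. Origin: centre of its underside
- dropper: bystander: small amber dropper bottle with black cap, 33 mm across, 62 mm high, loose. Origin: centre of its underside
There are look-alikes about, which are no part of the job. What is shaped like the ring_small but purple is not meant.

How it is judged:
By the outcome, as a careful person would: the job done as asked, in the order asked, and still so for the second after the job is handed in, while the arm keeps its last pose, push and grip.
It also fails if it takes over 72 s, if anything falls off the work surface, if the arm or the gripper's body presses on something with over 40 N, if the wrist force passes 120 N, or if a joint passes its speed limit or range.

## Working session

There is one attempt and no reset: what is moved stays moved. The work goes in short steps, Python scripts to look and compute and a shell command to move; the robot and the scene stay as the last step left them, time stands still between calls to the robot, and variables do not carry over. Pictures are saved under pics/ and viewed, at most 10 in all, crops included, and the job is handed in when it is done.

```bash
mkdir -p pics; cat > h.py <<'E'
import numpy as np, cv2
from bench import robot
def K(s):
    f=s["color"].shape[0]/2/np.tan(np.radians(s["vfov"])/2); return f,s["cx"],s["cy"]
def at_z(s,px,z):  # px=(row,col) -> world on plane z
    f,cx,cy=K(s);E=np.array(s["extrinsics"]);R,t=E[:3,:3],E[:3,3]
    o=-R.T@t;d=R.T@np.array([(px[1]-cx)/f,(px[0]-cy)/f,1]);return o+d*(z-o[2])/d[2]
def cloud(s):
    f,cx,cy=K(s);E=np.array(s["extrinsics"]);R,t=E[:3,:3],E[:3,3];d=s["depth"]
    v,u=np.mgrid[:d.shape[0],:d.shape[1]]
    P=np.stack([(u-cx)/f*d,(v-cy)/f*d,d],-1); W=(P-t)@R; W[d==0]=np.nan; return W
def proj(s,p):
    f,cx,cy=K(s);E=np.array(s["extrinsics"]);c=E[:3,:3]@np.array(p)+E[:3,3];return cy+f*c[1]/c[2],cx+f*c[0]/c[2]
def save(s,n,crop=None,k=1):
    im=s["color"][:,:,::-1]
    if crop: a,b,c,d=crop; im=im[a:b,c:d]
    cv2.imwrite("pics/"+n,cv2.resize(im,None,fx=k,fy=k,interpolation=cv2.INTER_CUBIC))
E
python3 - <<'E'
from h import *
ims=[]
for c in("top","side"):
    s=robot.snapshot(c);ims.append(s["color"]);W=cloud(s)
    print(c,"campos",np.round(-np.array(s["extrinsics"])[:3,:3].T@np.array(s["extrinsics"])[:3,3],3))
    save(s,c+"0.png",k=1.5)
    for n in("ring_large","ring_small","block","carrier","balance","pan_centre","weigh_boat","buffer_bottle","dropper"):
        for r in robot.spot_point(n,s)[:3]:
            z={"ring_large":.01,"ring_small":.01,"pan_centre":.078}.get(n,0)
            print(n,round(r["p"],2),np.round(r["pixel"]),np.round(at_z(s,r["pixel"],z),3))
st=robot.sense();print(st)
E
```

```text
top campos [0.468 0.087 1.269]
ring_large 0.6 [209. 159.] [0.557 0.421 0.01 ]
ring_large 0.17 [255. 359.] [ 0.422 -0.207  0.01 ]
ring_small 0.68 [225. 168.] [0.508 0.39  0.01 ]
ring_small 0.47 [124. 254.] [0.835 0.127 0.01 ]
block 0.64 [218. 168.] [0.529 0.394 0.   ]
carrier 0.81 [253. 281.] [0.425 0.034 0.   ]
carrier 0.69 [273. 353.] [ 0.367 -0.191  0.   ]
balance 0.82 [217. 315.] [ 0.54  -0.071  0.   ]
pan_centre 0.74 [210. 324.] [ 0.558 -0.088  0.078]
weigh_boat 0.82 [259. 231.] [0.404 0.191 0.   ]
weigh_boat 0.32 [251. 279.] [0.432 0.039 0.   ]
buffer_bottle 0.76 [257. 357.] [ 0.417 -0.203  0.   ]
dropper 0.64 [225. 169.] [0.507 0.39  0.   ]
dropper 0.52 [276. 356.] [ 0.358 -0.198  0.   ]
side campos [ 0.44  -0.824  0.716]
ring_large 0.58 [164. 226.] [0.545 0.415 0.01 ]
ring_small 0.69 [170. 213.] [0.5   0.387 0.01 ]
ring_small 0.18 [164. 225.] [0.54  0.415 0.01 ]
block 0.86 [171. 225.] [0.538 0.391 0.   ]
balance 0.81 [274. 249.] [ 0.545 -0.074  0.   ]
pan_centre 0.54 [253. 261.] [ 0.568 -0.095  0.078]
weigh_boat 0.87 [213. 179.] [0.393 0.188 0.   ]
buffer_bottle 0.61 [326. 192.] [ 0.413 -0.203  0.   ]
dropper 0.89 [321. 168.] [ 0.365 -0.184  0.   ]
{'time_s': 1.0, 'q': array([ 1.11219278,  0.38288329,  0.04390001,  1.59792464, -0.01790866,
        1.16120764, -0.04990359]), 'qd': array([-5.11225777e-04, -6.73023699e-05, -8.63853149e-04,  2.16298327e-04,
       -1.46626576e-04, -5.20220538e-04,  5.23520404e-04]), 'joint_efforts': array([ 4.59878356e-04, -4.33446836e+01,  1.02281146e+00, -2.49924821e+01,
        1.04429695e-02,  1.63489960e-03,  1.51438678e-05]), 'tcp_pos': array([ 0.22948496, -0.60812905,  0.23126854]), 'tool_rot': array([ 9.83768226e-01,  1.79443800e-01,  1.14121582e-05, -1.84016777e-05]), 'contact_force': array([-0.07047201, -0.07259152,  0.15093743]), 'ft_torque': array([ 0.00464063, -0.01488175, -0.01922453]), 'gripper_force': 0.0, 'opening': 0.9990563446719473}
```

View pics/top0.png

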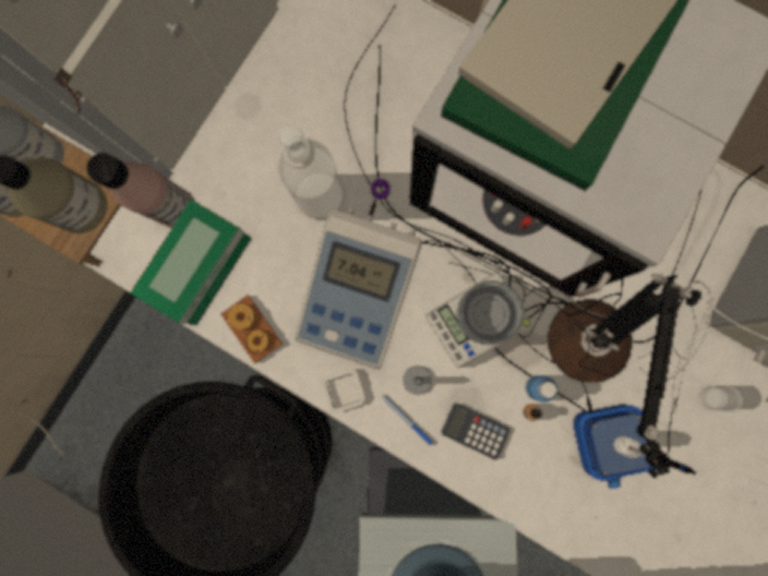

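View pics/side0.png

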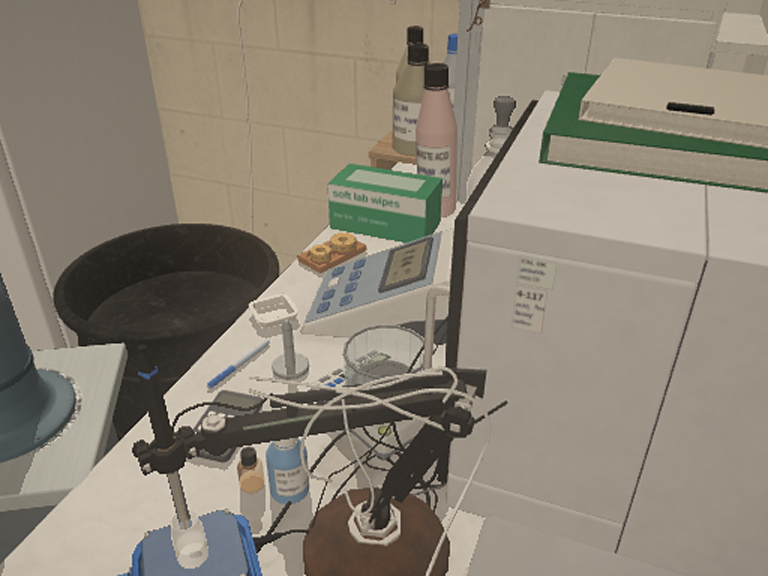

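The top view (1.5x) shows the brown block with two brass rings at (240,316) and (257,341). The carrier is at (418,380), the balance shield at (489,311), the boat at (348,391), the bottles at (541,388) and (533,411), and the purple decoy at (380,188). A lamp with dark arms stands to the right. Next I check the ring sizes and the obstacle heights.

```bash
python3 - <<'E'
from h import *
s=robot.snapshot("top");W=cloud(s)
H=np.full((24,36),np.nan)  # x .1...1.0? cells 4cm
for x,y,z in W.reshape(-1,3):
    if np.isfinite(z):
        i=int((x-.15)//.04);j=int((.62-y)//.04)
        if 0<=i<24 and 0<=j<36: H[i,j]=np.fmax(H[i,j],z)
print("cols y:",[int(100*(.6-.04*j)) for j in range(36)])
for i in range(23,-1,-1): print("%.2f"%(.17+.04*i),' '.join('%3d'%(100*v) if np.isfinite(v) else ' --' for v in H[i]))
t=s; a=cv2.resize(t["color"][185:250,130:210,::-1],None,fx=6,fy=6,interpolation=cv2.INTER_CUBIC)
u=robot.snapshot("side"); b=cv2.resize(u["color"][140:190,190:255,::-1],None,fx=4.5,fy=4.5,interpolation=cv2.INTER_CUBIC)
c=np.zeros((a.shape[0],a.shape[1]+b.shape[1],3),np.uint8);c[:,:a.shape[1]]=a;c[:b.shape[0],a.shape[1]:]=b
cv2.imwrite("pics/rings.png",c);print(c.shape)
for n in("ring_large","ring_small","carrier"):
    for im,nm in((t,"top"),(u,"side")):
        print(n,nm,[(round(r["p"],2),np.round(r["box"])) for r in robot.search_frame(n,im)[:3]])
# brass centroids by height .02-.035 near block
for im in(t,u):
    V=cloud(im);m=(V[...,0]>.4)&(V[...,0]<.65)&(V[...,1]>.3)&(V[...,1]<.5)&(V[...,2]>.021)&(V[...,2]<.04)
    n,l,st,ce=cv2.connectedComponentsWithStats(m.astype(np.uint8));print([(st[i,4],np.round(np.nanmedian(V[l==i],0),3),np.round(np.ptp(V[l==i],0),3)) for i in range(1,n) if st[i,4]>15])
    m=(abs(V[...,0]-.425)<.06)&(abs(V[...,1]-.034)<.06)
    for lo,hi in((.005,.02),(.06,.11)):
        q=V[m&(V[...,2]>lo)&(V[...,2]<hi)];print("car",lo,len(q),np.round((q.min(0)+q.max(0))/2,3) if len(q) else'')
    m=(abs(V[...,0]-.56)<.09)&(abs(V[...,1]+.09)<.09)
    q=V[m&(V[...,2]>.12)&(V[...,2]<.14)];print("rim",len(q),np.round(q.min(0),3),np.round(q.max(0),3),np.round(np.median(q,0),3))
E
```

```text
cols y: [60, 55, 52, 48, 43, 40, 36, 31, 27, 24, 19, 15, 12, 7, 3, 0, -4, -8, -12, -16, -20, -24, -28, -32, -36, -40, -44, -48, -52, -55, -60, -64, -68, -72, -76, -80]
1.09  --  --  --   0  31   0   0   0   0   1   0   0   1   0   0   0  --  --  --  --  --  --  --  --  --  --  --  --  --  --  --  --  --  --  --  --
1.05  --  --  --  37  33   0   0   0   0   0   0   0   0   0   0   0  --  --  --  --  --  --  --  --  --  --  --  --  --  --  --  --  --  --  --  --
1.01  --  --  43  43  32   0   0   0   0   0   0   0   1   0   0  --  43  43  --  --  --  --  --  43  43  43  43  41  --  --  --  --  --  --  --  --
0.97  --  44  49  22   0   0   0   0   0   0   0   1   0   0   0  43  48  49  49  49  49  49  48  46  43  43  43  41  31  25  --  --  --  --  --  --
0.93  --  56  54   0   0   0   0  --   0   0   0   0   0   0  --  43  49  49  49  49  48  49  48  46  43  43  43  --  29  27  21  --  --  --  --  --
0.89  57  62  61   0   0   0   0  --  --   0   0   0   1   0  43  49  49  49  49  49  49  49  46  43  43  43  43  --  --  --  17  14   7  --  --  --
0.85  58  59   0   0   0   0   0  22  
[... 3088 characters left out ...]
ray([0.101, 0.058, 0.019])), (np.int32(219), array([0.55 , 0.412, 0.028]), array([0.053, 0.054, 0.013])), (np.int32(130), array([0.501, 0.375, 0.027]), array([0.04 , 0.042, 0.013]))]
car 0.005 307 [0.423 0.034 0.012]
car 0.06 27 [0.426 0.045 0.085]
rim 225 [ 0.502 -0.153  0.12 ] [ 0.649 -0.033  0.14 ] [ 0.562 -0.101  0.13 ]
[(np.int32(167), array([0.602, 0.472, 0.031]), array([0.101, 0.063, 0.019])), (np.int32(162), array([0.551, 0.407, 0.03 ]), array([0.052, 0.062, 0.012])), (np.int32(112), array([0.502, 0.37 , 0.029]), array([0.04 , 0.047, 0.013]))]
car 0.005 352 [0.423 0.046 0.012]
car 0.06 93 [0.426 0.039 0.08 ]
rim 456 [ 0.502 -0.153  0.12 ] [ 0.65  -0.034  0.139] [ 0.547 -0.06   0.129]
```

View pics/rings.png

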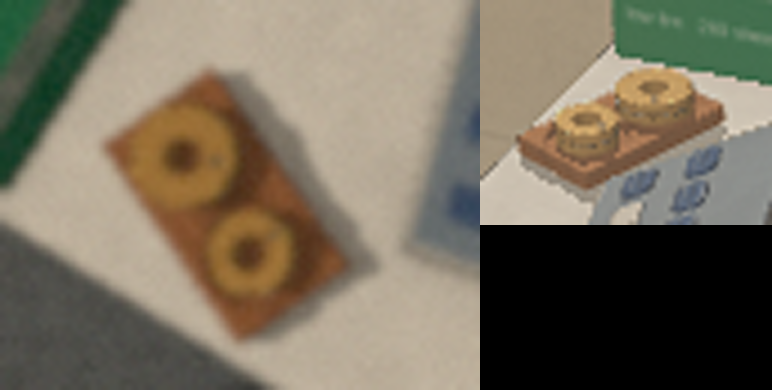

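The brass ring at top px (211,161) spans 54 mm and is the large one. The one at (227,172) spans 42 mm and is the small one. No other brass rings show, and the purple ring at (125,253) is ruled out by colour. I'll go up over the lamp and on to the carrier. Gripping the post will locate it mechanically.

```bash
python3 -m crank '[{"dp":[0,0,0.3],"turn":0},{"dp":[0,0,0.65],"turn":0},{"dp":[0,0,1],"turn":0}]' 0 && python3 -m crank '[{"dp":[0.1,0,0.4],"turn":0},{"dp":[0.2,0,0.8],"turn":0},{"dp":[0.3,0,1],"turn":0}]' && python3 -m crank '[{"dp":[0.1,0.2,0.3],"turn":0},{"dp":[0.2,0.5,0.5],"turn":0.09},{"dp":[0.3,1,0.5],"turn":0.18}]'
```

```text
time_s: 1.7
tcp_pos: [0.2293, -0.6078, 0.3318]
tool_rot: [0.984, 0.179, -0.0, -0.001]
contact_force: [0.8, -0.2, -0.1]
opening: 1.003
gripper_force: 0.0
time_s: 2.0
tcp_pos: [0.2601, -0.6092, 0.4366]
tool_rot: [0.984, 0.179, 0.001, 0.004]
contact_force: [0.1, -0.5, 0.9]
opening: 1.001
gripper_force: 0.0
time_s: 2.3
tcp_pos: [0.2893, -0.5111, 0.4844]
tool_rot: [0.948, 0.317, 0.0, 0.003]
contact_force: [0.8, -0.4, 0.8]
opening: 0.999
gripper_force: 0.0
```

```bash
for i in 1; do python3 -m crank '[{"dp":[0.1,0.4,0],"turn":0},{"dp":[0.2,0.8,0],"turn":0},{"dp":[0.25,1,0],"turn":0}]' && python3 -m crank '[{"dp":[0.1,0.4,0],"turn":0},{"dp":[0.2,0.8,0],"turn":0},{"dp":[0.25,1,0],"turn":0}]' && python3 -m crank '[{"dp":[0.1,0.4,0],"turn":0},{"dp":[0.2,0.8,0],"turn":0},{"dp":[0.25,1,0],"turn":0}]' && python3 -m crank '[{"dp":[0.1,0.4,0],"turn":0},{"dp":[0.2,0.8,0],"turn":0},{"dp":[0.25,1,0],"turn":0}]' && python3 -m crank '[{"dp":[0.1,0.4,-0.3],"turn":0},{"dp":[0.2,0.8,-0.7],"turn":0},{"dp":[0.35,1,-1],"turn":0}]';done | grep -v grip; python3 - <<'E'
from h import *
s=robot.snapshot("side")
print([(round(r["p"],2),np.round(r["box"])) for r in robot.search_frame("carrier",s)[:2]])
V=cloud(s);m=(abs(V[...,0]-.425)<.05)&(abs(V[...,1]-.04)<.05)
for lo in np.arange(.02,.1,.015):
    q=V[m&(V[...,2]>lo)&(V[...,2]<lo+.015)];print(lo,len(q),np.round(q.min(0),4),np.round(q.max(0),4)) if len(q) else 0
E
```

```text
time_s: 2.6
tcp_pos: [0.3162, -0.4051, 0.4822]
tool_rot: [0.948, 0.319, 0.001, 0.0]
contact_force: [0.6, -0.3, 0.2]
opening: 1.001
time_s: 2.9
tcp_pos: [0.3408, -0.305, 0.4819]
tool_rot: [0.948, 0.319, 0.001, 0.0]
contact_force: [-1.0, -1.2, -0.3]
opening: 1.0
time_s: 3.2
tcp_pos: [0.3654, -0.2049, 0.4818]
tool_rot: [0.948, 0.319, 0.001, 0.0]
contact_force: [1.1, -0.6, 0.4]
opening: 0.999
time_s: 3.5
tcp_pos: [0.39, -0.1047, 0.4818]
tool_rot: [0.948, 0.319, 0.001, 0.0]
contact_force: [0.1, 0.1, -0.0]
opening: 0.995
time_s: 3.8
tcp_pos: [0.4245, -0.0065, 0.3813]
tool_rot: [0.948, 0.317, 0.001, 0.001]
contact_force: [0.9, -0.8, 0.7]
opening: 0.998
[(0.61, array([182., 215.,  22.,  36.])), (0.46, array([158., 300.,  18.,  28.]))]
0.02 31 [0.419  0.0341 0.0206] [0.4338 0.0472 0.0345]
0.035 37 [0.4179 0.0337 0.0353] [0.433  0.0435 0.0499]
0.05 32 [0.419  0.0349 0.0502] [0.4338 0.0443 0.0648]
0.06500000000000002 36 [0.4179 0.0342 0.0651] [0.4325 0.0448 0.0796]
0.08000000000000002 41 [0.4189 0.0352 0.0804] [0.4333 0.047  0.0945]
0.09500000000000001 9 [0.4225 0.0382 0.0952] [0.4293 0.0446 0.0995]
```

```bash
(python3 -m crank '[{"dp":[0,0.2,-0.4],"turn":0},{"dp":[0.01,0.4,-0.8],"turn":0},{"dp":[0.01,0.49,-1],"turn":0}]' && python3 -m crank '[{"dp":[0,0,-0.4],"turn":0},{"dp":[0,0,-0.8],"turn":0},{"dp":[0,0,-1],"turn":0},{"dp":[0,0,-1],"turn":0}]' && python3 -m crank '[{"dp":[0,0,-0.3],"turn":0},{"dp":[0,0,-0.6],"turn":0},{"dp":[0,0,-0.85],"turn":0},{"dp":[0,0,-1],"turn":0}]'&& python3 -m crank '[{"dp":[0,0,-0.2],"turn":0},{"dp":[0,0,-0.4],"turn":0},{"dp":[0,0,-0.4],"turn":0},{"dp":[0,0,-0.4],"turn":0}]' 0.6 && python3 -m crank '[{"dp":[0,0,0],"turn":0},{"dp":[0,0,0],"turn":0},{"dp":[0,0,0],"turn":0}]' 0.7 && python3 -m crank '[{"dp":[0,0,0],"turn":0},{"dp":[0,0,0],"turn":0},{"dp":[0,0,0],"turn":0},{"dp":[0,0,0],"turn":0}]' 0.85 )|grep -v rot
```

```text
time_s: 4.2
tcp_pos: [0.4237, 0.0407, 0.2791]
contact_force: [-0.6, -1.0, 0.6]
opening: 1.002
gripper_force: 0.0
time_s: 4.6
tcp_pos: [0.4228, 0.0387, 0.1789]
contact_force: [0.2, 1.1, 0.7]
opening: 1.001
gripper_force: 0.0
time_s: 5.0
tcp_pos: [0.4265, 0.0388, 0.0815]
contact_force: [-0.2, -0.6, -0.1]
opening: 1.001
gripper_force: 0.0
time_s: 5.4
tcp_pos: [0.427, 0.0395, 0.0426]
contact_force: [0.3, 0.5, 0.3]
opening: 0.404
gripper_force: 0.0
time_s: 5.7
tcp_pos: [0.4262, 0.0398, 0.0422]
contact_force: [0.6, 0.9, 0.5]
opening: 0.299
gripper_force: 0.0
time_s: 6.1
tcp_pos: [0.425, 0.0401, 0.0413]
contact_force: [-1.6, 0.1, 3.4]
opening: 0.173
gripper_force: 58.8
```

```bash
(python3 -m crank '[{"dp":[0,0,0],"turn":0},{"dp":[0,0,0],"turn":0},{"dp":[0,0,0],"turn":0}]' 0.5 && python3 -c "
from h import *
s=robot.sense();print(s['tcp_pos'],s['tool_rot'])"
python3 -m crank '[{"dp":[0,0,0],"turn":0.09},{"dp":[0,0,0],"turn":0.18},{"dp":[0,0,0],"turn":0.27},{"dp":[0,0,0],"turn":0.36},{"dp":[0,0,0],"turn":0.45},{"dp":[0,0,0],"turn":0.5}]' && python3 -m crank '[{"dp":[0,0,0],"turn":0.09},{"dp":[0,0,0],"turn":0.18},{"dp":[0,0,0],"turn":0.27},{"dp":[0,0,0],"turn":0.36},{"dp":[0,0,0],"turn":0.45},{"dp":[0,0,0],"turn":0.5},{"dp":[0,0,0],"turn":0.5}]' &&  python3 -m crank '[{"dp":[0,0,0],"turn":0},{"dp":[0,0,0],"turn":0},{"dp":[0,0,0],"turn":0}]' 0.7 && python3 -m crank '[{"dp":[0,0,0],"turn":0},{"dp":[0,0,0],"turn":0},{"dp":[0,0,0],"turn":0},{"dp":[0,0,0],"turn":0}]' 0.85 && python3 -m crank '[{"dp":[0,0,0],"turn":0},{"dp":[0,0,0],"turn":0},{"dp":[0,0,0],"turn":0}]' 0.5 )
python3 - <<'E'
from h import *
for i in range(3): s=robot.snapshot("side");st=robot.sense();print(st["tcp_pos"],st["contact_force"])
E
```

```text
time_s: 6.4
tcp_pos: [0.4256, 0.0396, 0.0413]
tool_rot: [0.949, 0.316, 0.0, 0.0]
contact_force: [0.2, -0.2, 0.0]
opening: 0.499
gripper_force: 0.0
[0.42555826 0.03961924 0.04125849] [9.48729606e-01 3.16088751e-01 1.63874268e-04 9.48883283e-05]
time_s: 7.0
tcp_pos: [0.4255, 0.0397, 0.0413]
tool_rot: [0.754, 0.657, 0.0, 0.0]
contact_force: [-0.3, 0.3, -0.2]
opening: 0.5
gripper_force: 0.0
time_s: 7.7
tcp_pos: [0.4254, 0.0396, 0.0412]
tool_rot: [0.448, 0.894, 0.0, -0.0]
contact_force: [0.5, 0.3, -0.1]
opening: 0.496
gripper_force: 0.0
time_s: 8.0
tcp_pos: [0.4253, 0.0398, 0.0413]
tool_rot: [0.447, 0.894, -0.0, 0.0]
contact_force: [-0.4, -0.6, 0.1]
opening: 0.299
gripper_force: 0.0
time_s: 8.4
tcp_pos: [0.4254, 0.04, 0.0413]
tool_rot: [0.447, 0.894, 0.0, 0.0]
contact_force: [1.4, 0.5, -0.2]
opening: 0.17
gripper_force: 58.5
time_s: 8.7
tcp_pos: [0.4249, 0.0397, 0.0411]
tool_rot: [0.447, 0.894, -0.0, -0.0]
contact_force: [-0.6, -0.4, 0.5]
opening: 0.498
gripper_force: 0.0
[0.42501097 0.03969457 0.0411586 ] [ 0.48772691  0.23437546 -0.65181059]
[0.42506488 0.03973193 0.04118886] [-0.62538869 -0.06401184 -0.20095989]
[0.42514735 0.03980975 0.04122244] [0.27310155 0.53366645 0.92065196]
```

```bash
python3 - <<'E'
from h import *
s=robot.snapshot("top");hsv=cv2.cvtColor(s["color"],cv2.COLOR_RGB2HSV)
roi=np.zeros(hsv.shape[:2],bool);roi[195:245,145:190]=1
print(hsv[211,156],hsv[227,166],hsv[219,164],hsv[232,175])
m=roi&(hsv[...,0]>=15)&(hsv[...,0]<32)&(hsv[...,1]>100)&(hsv[...,2]>110)
n,l,st,ce=cv2.connectedComponentsWithStats(m.astype(np.uint8))
for i in range(1,n):
    if st[i,4]<30: continue
    p=np.argwhere(l==i); W=np.array([at_z(s,q,.028)[:2] for q in p]).astype(np.float32)
    print(st[i],np.round(W.mean(0),4),cv2.minEnclosingCircle(W))
for c in("top","side"):
    s=robot.snapshot(c);V=cloud(s);m=(V[...,0]>.4)&(V[...,0]<.65)&(V[...,1]>.3)&(V[...,1]<.46)&(V[...,2]>.024)&(V[...,2]<.036)
    n,l,st,ce=cv2.connectedComponentsWithStats(m.astype(np.uint8))
    for i in range(1,n):
        if st[i,4]>25:
            W=np.array(V[l==i][:,:2],np.float32);print(c,cv2.minEnclosingCircle(W),W.mean(0),np.median(V[l==i][:,2]))
E
```

```text
[ 17 168 147] [ 17 162 156] [ 14 164 107] [ 17 159 144]
[151 202  18  18 236] [0.5506 0.4129] ((0.5510277152061462, 0.41333064436912537), 0.028714723885059357)
[164 220  15  15 158] [0.5011 0.376 ] ((0.5010785460472107, 0.37706249952316284), 0.023779263719916344)
top ((0.5506681203842163, 0.4131121039390564), 0.027412164956331253) [0.55054784 0.41332445] 0.027646239045048145
top ((0.5010539293289185, 0.3761691749095917), 0.021997051313519478) [0.50115556 0.37553   ] 0.02763227614483897
side ((0.6345329284667969, 0.44942426681518555), 0.017654601484537125) [0.63715535 0.45006758] 0.02967748192033382
side ((0.5503913164138794, 0.4106891453266144), 0.0315876267850399) [0.54984605 0.40958986] 0.030105246890963833
side ((0.5029787421226501, 0.37420570850372314), 0.02266482450067997) [0.5020129 0.372634 ] 0.030158908049419696
```

```bash
python3 -m crank '[{"dp":[0,0,0.3],"turn":-0.05},{"dp":[0,0,0.6],"turn":-0.14},{"dp":[0,0,1],"turn":-0.23},{"dp":[0.1,0.3,1],"turn":-0.32},{"dp":[0.2,0.6,1],"turn":-0.41},{"dp":[0.3,1,1],"turn":-0.5},{"dp":[0.3,1,1],"turn":-0.5}]' 0.0; python3 -m crank '[{"dp":[0.1,0.3,0.3],"turn":-0.09},{"dp":[0.2,0.6,0.5],"turn":-0.18},{"dp":[0.3,0.9,0.7],"turn":-0.27},{"dp":[0.4,1,0.8],"turn":-0.36},{"dp":[0.45,1,0.8],"turn":-0.45},{"dp":[0.45,1,0.8],"turn":-0.5}]' | grep -v grip; python3 - <<'E'
from h import *
u=np.array([.802,.597])
s=robot.snapshot("top");V=cloud(s);d=V[...,:2]-np.array([.5506,.413]);a=d@u;b=d@np.array([.597,-.802])
for lo,hi in((.015,.06),(.06,.125)):
    m=(V[...,2]>lo)&(V[...,2]<hi)&(abs(b)<.06)&(a>.03)&(a<.3);print(lo,m.sum(),a[m].min() if m.any() else'',V[m][a[m].argmin()] if m.any() else '')
    m=(V[...,2]>lo)&(V[...,2]<hi)&(abs(b)<.06)&(a<-.1)&(a>-.3);print(lo,m.sum(),a[m].max() if m.any() else'')
    
E
```

```text
time_s: 9.7
tcp_pos: [0.4561, 0.1457, 0.1426]
tool_rot: [0.754, 0.657, 0.003, -0.001]
contact_force: [-0.0, 0.8, 0.3]
opening: 1.001
gripper_force: 0.0
time_s: 10.3
tcp_pos: [0.501, 0.2408, 0.2218]
tool_rot: [0.949, 0.315, 0.001, -0.0]
contact_force: [0.5, -1.2, -0.8]
opening: 0.997
0.015 245 0.030428195182219137 [0.55587595 0.45688087 0.01782999]
0.015 0 
0.06 2175 0.056350414130695345 [0.56121206 0.49313323 0.09726938]
0.06 0
```

```bash
(python3 -m crank '[{"dp":[0.1,0.4,0],"turn":0},{"dp":[0.2,0.8,0],"turn":0},{"dp":[0.3,1,0],"turn":0}]'; python3 -m crank '[{"dp":[0.1,0.4,-0.2],"turn":0},{"dp":[0.2,0.7,-0.5],"turn":0},{"dp":[0.2,0.73,-0.9],"turn":0},{"dp":[0.2,0.73,-0.9],"turn":0},{"dp":[0.2,0.73,-0.9],"turn":0}]')|grep -v grip; python3 -c "
from h import *
robot.snapshot('top');robot.snapshot('top');s=robot.sense();print(s['tcp_pos'],s['tool_rot'])"
```

```text
time_s: 10.65
tcp_pos: [0.5289, 0.3438, 0.2213]
tool_rot: [0.948, 0.319, -0.0, -0.001]
contact_force: [-0.1, 0.4, 0.7]
opening: 1.0
time_s: 11.15
tcp_pos: [0.5497, 0.4117, 0.1301]
tool_rot: [0.949, 0.317, -0.001, 0.001]
contact_force: [0.3, 0.2, 0.4]
opening: 0.999
[0.55165162 0.41285131 0.13349815] [ 9.48818802e-01  3.15817279e-01  1.48694990e-03 -3.40052516e-04]
```

```bash
(python3 -m crank '[{"dp":[-0.01,0,-0.4],"turn":0},{"dp":[-0.01,0,-0.7],"turn":0},{"dp":[-0.01,0,-0.9],"turn":0},{"dp":[-0.01,0,-1],"turn":0},{"dp":[-0.01,0,-1],"turn":0}]'; python3 -m crank '[{"dp":[0,0,-0.05],"turn":0},{"dp":[0,0,-0.1],"turn":0},{"dp":[0,0,-0.1],"turn":0},{"dp":[0,0,-0.1],"turn":0}]' ; python3 -m crank '[{"dp":[0,0,0],"turn":0},{"dp":[0,0,0],"turn":0},{"dp":[0,0,0],"turn":0},{"dp":[0,0,0],"turn":0}]' 0.5)
```

```text
time_s: 11.75
tcp_pos: [0.5494, 0.4123, 0.031]
tool_rot: [0.949, 0.316, -0.0, 0.0]
contact_force: [0.0, -0.5, 0.4]
opening: 0.998
gripper_force: 0.0
time_s: 12.15
tcp_pos: [0.5495, 0.4131, 0.0217]
tool_rot: [0.949, 0.316, 0.0, -0.0]
contact_force: [-0.1, 0.0, 0.8]
opening: 1.003
gripper_force: 0.0
time_s: 12.55
tcp_pos: [0.5501, 0.4126, 0.0227]
tool_rot: [0.949, 0.316, 0.001, 0.001]
contact_force: [0.0, -2.1, 5.5]
opening: 0.574
gripper_force: 61.0
```

```bash
(python3 -m crank '[{"dp":[0,0,0.05],"turn":0},{"dp":[0,0,0.1],"turn":0},{"dp":[0,0,0.1],"turn":0}]' 0.8; python3 -m crank '[{"dp":[0,0,0.1],"turn":0},{"dp":[0,0,0.3],"turn":0},{"dp":[0,0,0.6],"turn":0},{"dp":[0,0,0.9],"turn":0},{"dp":[0,0,1],"turn":0},{"dp":[0,0,1],"turn":0}]')
python3 - <<'E'
from h import *
s=robot.snapshot("side");print(robot.sense()["contact_force"])
r,c=proj(s,robot.sense()["tcp_pos"]);print(r,c);r,c=int(r),int(c);save(s,"held1.png",(max(r-45,0),r+35,c-50,c+50),6)
V=cloud(s);hsv=cv2.cvtColor(s["color"],cv2.COLOR_RGB2HSV)
m=(abs(V[...,0]-.55)<.06)&(abs(V[...,1]-.41)<.06)&(V[...,2]>.08)&(hsv[...,0]>=12)&(hsv[...,0]<32)&(hsv[...,1]>90)
q=V[m];print(len(q),q.min(0),q.max(0),np.percentile(q,[5,95],axis=0)) if m.any() else 0
E
```

```text
time_s: 12.85
tcp_pos: [0.5492, 0.4133, 0.0317]
tool_rot: [0.949, 0.316, 0.0, -0.0]
contact_force: [0.1, 0.3, -1.8]
opening: 0.571
gripper_force: 62.4
time_s: 13.45
tcp_pos: [0.5505, 0.4147, 0.1349]
tool_rot: [0.949, 0.316, 0.003, -0.001]
contact_force: [0.4, 0.8, -2.6]
opening: 0.571
gripper_force: 62.5
[-0.49547758 -1.62463485 -3.12451329]
128.86592980078586 226.70528867724389
152 [0.5258947  0.38605355 0.12415929] [0.57711637 0.44103328 0.14598943] [[0.52810172 0.38766911 0.12658991]
 [0.56958494 0.43626485 0.14430367]]
```

View pics/held1.png

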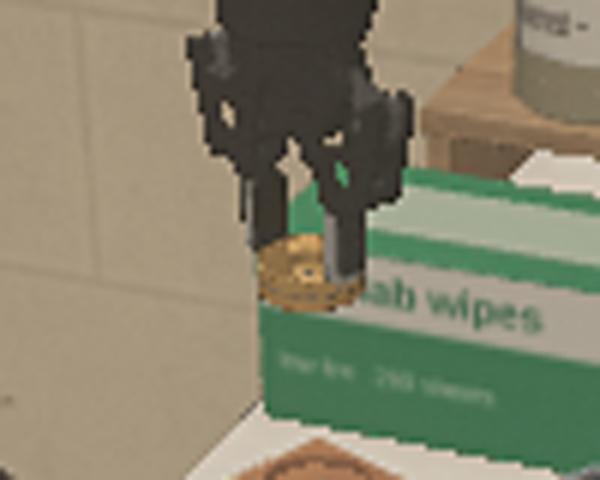

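The ring is held level by its upper edge. The jaws sit high enough that the palm should just clear the post top when the ring is home. Carrying it to the post.

```bash
(python3 -m crank '[{"dp":[-0.1,-0.2,0.3],"turn":0},{"dp":[-0.2,-0.5,0.6],"turn":0},{"dp":[-0.3,-0.9,0.7],"turn":0},{"dp":[-0.33,-1,0.7],"turn":0}]'; python3 -m crank '[{"dp":[-0.1,-0.4,0],"turn":0},{"dp":[-0.2,-0.8,0],"turn":0},{"dp":[-0.33,-1,0],"turn":0}]'; python3 -m crank '[{"dp":[-0.1,-0.4,0],"turn":0},{"dp":[-0.2,-0.8,0],"turn":0},{"dp":[-0.33,-1,0],"turn":0}]';python3 -m crank '[{"dp":[-0.1,-0.3,0],"turn":0},{"dp":[-0.2,-0.6,-0.2],"turn":0},{"dp":[-0.25,-0.73,-0.4],"turn":0},{"dp":[-0.25,-0.73,-0.4],"turn":0},{"dp":[-0.25,-0.73,-0.4],"turn":0},{"dp":[-0.25,-0.73,-0.4],"turn":0}]') | grep -v tool; python3 - <<'E'
from h import *
for i in range(4): s=robot.snapshot("side");print(robot.sense()["tcp_pos"])
r,c=proj(s,[.425,.04,.08]);r,c=int(r),int(c);save(s,"over.png",(r-50,r+40,c-60,c+60),5)
E
```

```text
time_s: 13.9
tcp_pos: [0.5167, 0.3073, 0.2005]
contact_force: [1.0, -0.8, -2.4]
opening: 0.58
gripper_force: 63.0
time_s: 14.2
tcp_pos: [0.4824, 0.2075, 0.1985]
contact_force: [-0.3, 0.4, -2.3]
opening: 0.575
gripper_force: 63.0
time_s: 14.5
tcp_pos: [0.4487, 0.1082, 0.199]
contact_force: [-0.5, -0.6, -1.6]
opening: 0.57
gripper_force: 63.0
time_s: 15.1
tcp_pos: [0.4263, 0.0417, 0.162]
contact_force: [-0.7, 0.1, -1.9]
opening: 0.575
gripper_force: 63.1
[0.4265723  0.04175031 0.1622209 ]
[0.42657717 0.0415614  0.1622782 ]
[0.42647204 0.04136213 0.16221643]
[0.4262576  0.04108431 0.16207896]
```

View pics/over.png

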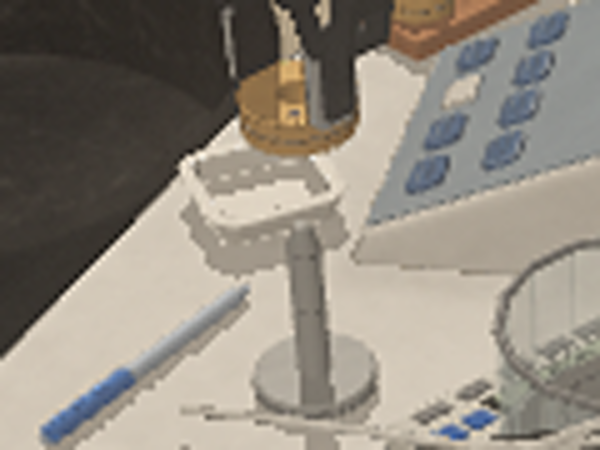

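The ring hangs level above the post, with its bore at crop (298,115) and the post at (303,235). I'll correct by about 1.5 mm and lower in stages.

```bash
python3 -m crank '[{"dp":[-0.015,-0.015,-0.15],"turn":0},{"dp":[-0.015,-0.015,-0.35],"turn":0},{"dp":[-0.015,-0.015,-0.5],"turn":0},{"dp":[-0.015,-0.015,-0.5],"turn":0},{"dp":[-0.015,-0.015,-0.5],"turn":0}]'|grep -v tool; python3 - <<'E'
from h import *
for i in range(3): robot.snapshot("side");s=robot.sense();print(s["tcp_pos"],s["contact_force"])
E
```

```text
time_s: 15.8
tcp_pos: [0.4242, 0.0389, 0.1117]
contact_force: [0.8, 0.7, -2.3]
opening: 0.576
gripper_force: 63.1
[0.42469633 0.03883531 0.11209886] [ 0.05760501 -0.75281175 -2.25491628]
[0.42493657 0.03874299 0.11231047] [ 0.22277267 -0.44989084 -1.571139  ]
[0.42496611 0.03863562 0.11235719] [ 0.32114889  0.3730854  -2.32173581]
```

```bash
(python3 -m crank '[{"dp":[0,0.01,-0.05],"turn":0},{"dp":[0,0.01,-0.12],"turn":0},{"dp":[0,0.01,-0.2],"turn":0},{"dp":[0,0.01,-0.2],"turn":0}]';python3 -m crank '[{"dp":[0,0,-0.05],"turn":0},{"dp":[0,0,-0.1],"turn":0},{"dp":[0,0,-0.1],"turn":0}]')|grep -v tool; python3 - <<'E'
from h import *
s=robot.snapshot("side");r=robot.sense();print(r["tcp_pos"],r["contact_force"])
r,c=proj(s,[.425,.04,.05]);r,c=int(r),int(c);save(s,"thread.png",(r-45,r+35,c-50,c+50),5)
E
```

```text
time_s: 16.35
tcp_pos: [0.4223, 0.0392, 0.0899]
contact_force: [-0.4, 0.1, -3.1]
opening: 0.575
gripper_force: 63.0
time_s: 16.65
tcp_pos: [0.4231, 0.0393, 0.0805]
contact_force: [-0.9, -1.4, -2.3]
opening: 0.575
gripper_force: 63.0
[0.42341363 0.03942366 0.08086161] [-0.82293998 -0.70202214 -2.2503782 ]
```

View pics/thread.png

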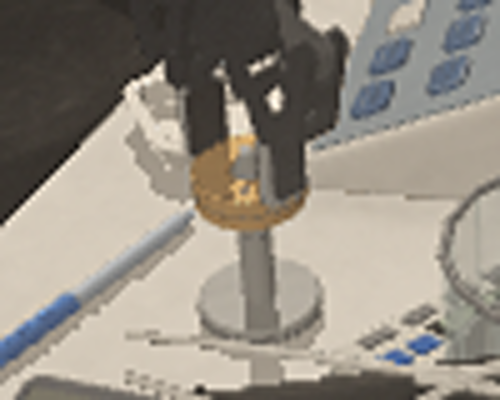

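The ring is threaded on the post with the carrier upright, and the forces are small. Continuing down.

```bash
(python3 -m crank '[{"dp":[0.01,0.005,-0.06],"turn":0},{"dp":[0.015,0.005,-0.14],"turn":0},{"dp":[0.015,0.005,-0.22],"turn":0},{"dp":[0.015,0.005,-0.3],"turn":0},{"dp":[0.015,0.005,-0.38],"turn":0},{"dp":[0.015,0.005,-0.42],"turn":0},{"dp":[0.015,0.005,-0.42],"turn":0}]';python3 -m crank '[{"dp":[0,0,-0.04],"turn":0},{"dp":[0,0,-0.08],"turn":0},{"dp":[0,0,-0.1],"turn":0},{"dp":[0,0,-0.1],"turn":0}]')|grep -v tool; python3 - <<'E'
from h import *
s=robot.snapshot("side");r=robot.sense();print(r["tcp_pos"],r["contact_force"])
E
```

```text
time_s: 17.4
tcp_pos: [0.4246, 0.0399, 0.0384]
contact_force: [-1.6, -0.7, -2.9]
opening: 0.575
gripper_force: 62.9
time_s: 17.8
tcp_pos: [0.4252, 0.0399, 0.029]
contact_force: [-0.7, -0.6, -3.4]
opening: 0.575
gripper_force: 62.9
[0.42551383 0.03998358 0.02915754] [-1.08809415 -1.44620768 -3.30418685]
```

```bash
(python3 -m crank '[{"dp":[0,0,-0.02],"turn":0},{"dp":[0,0,-0.04],"turn":0},{"dp":[0,0,-0.04],"turn":0},{"dp":[0,0,-0.04],"turn":0}]';python3 -m crank '[{"dp":[0,0,-0.015],"turn":0},{"dp":[0,0,-0.015],"turn":0},{"dp":[0,0,-0.015],"turn":0}]';python3 -m crank '[{"dp":[0,0,-0.01],"turn":0},{"dp":[0,0,-0.01],"turn":0},{"dp":[0,0,-0.01],"turn":0}]')|grep -v tool; python3 - <<'E'
from h import *
for i in range(4):
  s=robot.snapshot("side");r=robot.sense();print(r["tcp_pos"],r["contact_force"])
V=cloud(s);hsv=cv2.cvtColor(s["color"],cv2.COLOR_RGB2HSV)
m=(abs(V[...,0]-.425)<.04)&(abs(V[...,1]-.04)<.05)&(hsv[...,0]>=12)&(hsv[...,0]<32)&(hsv[...,1]>110)
q=V[m];print(len(q),np.percentile(q,[2,98],axis=0))
E
```

```text
time_s: 18.25
tcp_pos: [0.4256, 0.04, 0.0253]
contact_force: [-1.9, -0.3, -1.4]
opening: 0.575
gripper_force: 62.9
time_s: 18.55
tcp_pos: [0.4256, 0.04, 0.0238]
contact_force: [-1.0, -1.3, -2.0]
opening: 0.578
gripper_force: 63.0
time_s: 18.85
tcp_pos: [0.4256, 0.0399, 0.0229]
contact_force: [-1.0, -1.1, -1.5]
opening: 0.573
gripper_force: 63.1
[0.42556752 0.03994021 0.02286761] [-1.68576761 -1.17575236 -1.91246963]
[0.42554897 0.0399401  0.02286073] [-1.49224889 -1.46314055 -1.10832604]
[0.42554118 0.0399449  0.02285508] [-0.65487844 -0.69794903 -1.69313592]
[0.42555193 0.03994293 0.02285675] [-0.60139796 -0.09288998 -1.56146148]
140 [[0.4028232  0.0120935  0.01475652]
 [0.4445161  0.0558145  0.03286649]]
```

```bash
(python3 -m crank '[{"dp":[0,0,-0.01],"turn":0},{"dp":[0,0,-0.01],"turn":0},{"dp":[0,0,-0.01],"turn":0}]';python3 -m crank '[{"dp":[0,0,-0.01],"turn":0},{"dp":[0,0,-0.01],"turn":0},{"dp":[0,0,-0.01],"turn":0}]')|grep -v tool
```

```text
time_s: 19.35
tcp_pos: [0.4256, 0.0399, 0.0226]
contact_force: [-2.9, -0.6, 8.6]
opening: 0.573
gripper_force: 65.0
time_s: 19.65
tcp_pos: [0.4256, 0.0399, 0.0225]
contact_force: [-6.5, -0.5, 18.2]
opening: 0.572
gripper_force: 66.7
```

Firm contact at 0.0226, the predicted home height. I'll relieve the load, release, and retreat upward.

```bash
(python3 -m crank '[{"dp":[0,0,0.015],"turn":0},{"dp":[0,0,0.015],"turn":0}]';python3 -m crank '[{"dp":[0,0,0],"turn":0},{"dp":[0,0,0],"turn":0},{"dp":[0,0,0],"turn":0},{"dp":[0,0,0],"turn":0}]' 0;python3 -m crank '[{"dp":[0,0,0.1],"turn":0},{"dp":[0,0,0.3],"turn":0},{"dp":[0,0,0.6],"turn":0},{"dp":[0,0,1],"turn":0}]';python3 -m crank '[{"dp":[0.1,0.2,0.4],"turn":0},{"dp":[0.2,0.6,0.7],"turn":0},{"dp":[0.25,1,0.7],"turn":0}]')|grep -v tool; python3 - <<'E'
from h import *
s=robot.snapshot("side");V=cloud(s);hsv=cv2.cvtColor(s["color"],cv2.COLOR_RGB2HSV)
m=(abs(V[...,0]-.425)<.04)&(abs(V[...,1]-.04)<.05)&(hsv[...,0]>=12)&(hsv[...,0]<32)&(hsv[...,1]>110)
q=V[m];print(len(q),np.percentile(q,[2,98],axis=0))
m=(abs(V[...,0]-.425)<.03)&(abs(V[...,1]-.04)<.03)
for lo in(.05,.065,.08):
    q=V[m&(V[...,2]>lo)&(V[...,2]<lo+.015)];print(lo,np.round(q.min(0),4),np.round(q.max(0),4))
r,c=proj(s,[.425,.04,.05]);r,c=int(r),int(c);save(s,"home1.png",(r-45,r+35,c-50,c+50),5)
E
```

```text
time_s: 19.85
tcp_pos: [0.4255, 0.04, 0.0227]
contact_force: [-3.0, -0.4, 5.6]
opening: 0.573
gripper_force: 64.2
time_s: 20.25
tcp_pos: [0.4263, 0.0404, 0.0225]
contact_force: [-0.6, 1.4, 2.0]
opening: 1.002
gripper_force: 0.0
time_s: 20.65
tcp_pos: [0.4232, 0.0397, 0.1222]
contact_force: [0.9, -0.8, 0.2]
opening: 0.998
gripper_force: 0.0
time_s: 20.95
tcp_pos: [0.4546, 0.1407, 0.1975]
contact_force: [1.5, -0.1, 0.2]
opening: 0.999
gripper_force: 0.0
232 [[0.4029575  0.01291304 0.01615961]
 [0.45057603 0.05955926 0.03249319]]
0.05 [0.4188 0.0314 0.0501] [0.4334 0.0387 0.0648]
0.065 [0.4175 0.0306 0.0652] [0.4323 0.0403 0.0789]
0.08 [0.4188 0.0312 0.0806] [0.4331 0.041  0.0946]
```

View pics/home1.png

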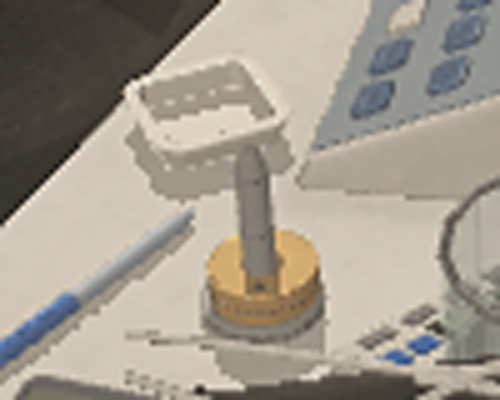

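The large ring sits flush on the foot and the post is upright. Now the small ring.

```bash
(python3 -m crank '[{"dp":[0.1,0.4,0],"turn":0},{"dp":[0.2,0.8,0],"turn":0},{"dp":[0.23,1,0],"turn":0}]';python3 -m crank '[{"dp":[0.1,0.4,0],"turn":0},{"dp":[0.2,0.8,0],"turn":0},{"dp":[0.23,1,0],"turn":0}]'; python3 -m crank '[{"dp":[0,0.2,-0.3],"turn":0},{"dp":[0,0.35,-0.6],"turn":0},{"dp":[0,0.35,-1],"turn":0},{"dp":[0,0.35,-1],"turn":0},{"dp":[0,0.35,-1],"turn":0},{"dp":[0,0.35,-1],"turn":0}]')|grep -v grip;  python3 - <<'E'
from h import *
for i in range(2):
  s=robot.snapshot("side");r=robot.sense();print(r["tcp_pos"],r["tool_rot"])
E
```

```text
time_s: 21.3
tcp_pos: [0.473, 0.2434, 0.1928]
tool_rot: [0.948, 0.318, 0.0, -0.001]
contact_force: [-0.1, -0.3, 0.5]
opening: 1.004
time_s: 21.6
tcp_pos: [0.4956, 0.3433, 0.1924]
tool_rot: [0.948, 0.318, -0.0, -0.001]
contact_force: [-0.2, 0.1, -0.1]
opening: 1.001
time_s: 22.2
tcp_pos: [0.4976, 0.3753, 0.0945]
tool_rot: [0.949, 0.316, 0.001, -0.0]
contact_force: [0.4, -0.4, -0.1]
opening: 0.999
[0.49783566 0.3755814  0.09492231] [ 9.48818201e-01  3.15816330e-01  1.93873906e-03 -5.56058659e-04]
[0.4978725  0.37562026 0.09493751] [ 9.48803522e-01  3.15859732e-01  2.05406980e-03 -5.35778864e-04]
```

```bash
(python3 -m crank '[{"dp":[0.03,0,-0.2],"turn":0},{"dp":[0.03,0,-0.45],"turn":0},{"dp":[0.03,0,-0.65],"turn":0},{"dp":[0.03,0,-0.72],"turn":0},{"dp":[0.03,0,-0.77],"turn":0},{"dp":[0.03,0,-0.77],"turn":0},{"dp":[0.03,0,-0.77],"turn":0}]'; python3 -m crank '[{"dp":[0,0,0],"turn":0},{"dp":[0,0,0],"turn":0},{"dp":[0,0,0],"turn":0},{"dp":[0,0,0],"turn":0},{"dp":[0,0,0],"turn":0}]' 0.8;python3 -m crank '[{"dp":[0,0,0.05],"turn":0},{"dp":[0,0,0.1],"turn":0},{"dp":[0,0,0.1],"turn":0}]')
```

```text
time_s: 23.0
tcp_pos: [0.4997, 0.3756, 0.0161]
tool_rot: [0.949, 0.316, 0.001, -0.0]
contact_force: [0.9, 0.6, -0.3]
opening: 1.0
gripper_force: 0.0
time_s: 23.5
tcp_pos: [0.4999, 0.3753, 0.0165]
tool_rot: [0.949, 0.316, 0.001, 0.0]
contact_force: [-0.7, -0.6, 5.3]
opening: 0.474
gripper_force: 59.8
time_s: 23.8
tcp_pos: [0.4995, 0.3751, 0.0258]
tool_rot: [0.949, 0.316, 0.0, -0.0]
contact_force: [-0.4, 0.7, -1.3]
opening: 0.472
gripper_force: 60.6
```

```bash
(python3 -m crank '[{"dp":[0,0,0.2],"turn":0},{"dp":[0,0,0.5],"turn":0},{"dp":[0,-0.2,0.8],"turn":0},{"dp":[-0.1,-0.5,1],"turn":0},{"dp":[-0.2,-0.9,1],"turn":0}]'; python3 -m crank '[{"dp":[-0.1,-0.4,0.3],"turn":0},{"dp":[-0.2,-0.8,0.6],"turn":0},{"dp":[-0.24,-1,0.6],"turn":0}]'; python3 -m crank '[{"dp":[-0.1,-0.4,0],"turn":0},{"dp":[-0.2,-0.8,0],"turn":0},{"dp":[-0.24,-1,0],"turn":0}]';python3 -m crank '[{"dp":[-0.03,-0.2,-0.1],"turn":0},{"dp":[-0.06,-0.4,-0.2],"turn":0},{"dp":[-0.07,-0.46,-0.3],"turn":0},{"dp":[-0.07,-0.46,-0.4],"turn":0},{"dp":[-0.07,-0.46,-0.4],"turn":0},{"dp":[-0.07,-0.46,-0.4],"turn":0}]') | grep -v tool; python3 - <<'E'
from h import *
for i in range(3): s=robot.snapshot("side");print(robot.sense()["tcp_pos"])
V=cloud(s);hsv=cv2.cvtColor(s["color"],cv2.COLOR_RGB2HSV);p=robot.sense()["tcp_pos"]
m=(abs(V[...,0]-.425)<.06)&(abs(V[...,1]-.04)<.06)&(V[...,2]>.1)&(hsv[...,0]>=12)&(hsv[...,0]<32)&(hsv[...,1]>90)
q=V[m]-p;print(len(q),np.percentile(q,[3,97],axis=0))
E
```

```text
time_s: 24.3
tcp_pos: [0.481, 0.2888, 0.1305]
contact_force: [1.0, 0.1, -1.1]
opening: 0.471
gripper_force: 60.9
time_s: 24.6
tcp_pos: [0.4569, 0.1829, 0.189]
contact_force: [1.3, -0.0, -0.8]
opening: 0.471
gripper_force: 61.2
time_s: 24.9
tcp_pos: [0.4297, 0.0812, 0.1855]
contact_force: [0.3, -0.3, -1.0]
opening: 0.471
gripper_force: 61.1
time_s: 25.5
tcp_pos: [0.4244, 0.0406, 0.1453]
contact_force: [-0.3, -0.0, -0.6]
opening: 0.473
gripper_force: 61.1
[0.42470187 0.0405079  0.14558938]
[0.42487564 0.0403351  0.1457386 ]
[0.42489711 0.04008507 0.14576737]
139 [[-0.01776264 -0.02109877 -0.00291757]
 [ 0.00679699  0.017843    0.01593527]]
```

```bash
python3 -m crank '[{"dp":[0,-0.01,-0.15],"turn":0},{"dp":[0,-0.01,-0.3],"turn":0},{"dp":[0,-0.01,-0.38],"turn":0},{"dp":[0,-0.01,-0.38],"turn":0},{"dp":[0,-0.01,-0.38],"turn":0}]'|grep -v tool; python3 - <<'E'
from h import *
for i in range(4): robot.snapshot("side");s=robot.sense();print(s["tcp_pos"],s["contact_force"])
E
```

```text
time_s: 26.15
tcp_pos: [0.4247, 0.0383, 0.1076]
contact_force: [0.2, 1.6, -0.6]
opening: 0.472
gripper_force: 61.1
[0.42499139 0.03820717 0.10790413] [ 0.56943058  0.57234558 -1.56283829]
[0.42508298 0.03812051 0.10800654] [-0.19527112 -0.5448587  -1.04500688]
[0.42505697 0.03800171 0.10798428] [ 0.20954815 -0.78623998 -1.43390366]
[0.42497723 0.03791551 0.10793024] [-0.13156408  0.3704247  -1.14696341]
```

```bash
(python3 -m crank '[{"dp":[0.005,0.012,-0.05],"turn":0},{"dp":[0.01,0.012,-0.12],"turn":0},{"dp":[0.01,0.012,-0.2],"turn":0},{"dp":[0.01,0.012,-0.2],"turn":0}]';python3 -m crank '[{"dp":[0,0,-0.05],"turn":0},{"dp":[0,0,-0.1],"turn":0},{"dp":[0,0,-0.1],"turn":0}]')|grep -v tool; python3 - <<'E'
from h import *
s=robot.snapshot("side");r=robot.sense();print(r["tcp_pos"],r["contact_force"])
r,c=proj(s,[.425,.04,.05]);r,c=int(r),int(c);save(s,"thread2.png",(r-45,r+35,c-50,c+50),5)
E
```

```text
time_s: 26.75
tcp_pos: [0.4238, 0.0389, 0.0858]
contact_force: [-0.9, -0.2, -1.1]
opening: 0.475
gripper_force: 61.1
time_s: 27.05
tcp_pos: [0.4247, 0.0391, 0.0765]
contact_force: [0.0, 0.3, -1.1]
opening: 0.474
gripper_force: 61.1
[0.42498272 0.03911932 0.07685042] [-1.60830895  0.13733454 -2.6235917 ]
```

View pics/thread2.png

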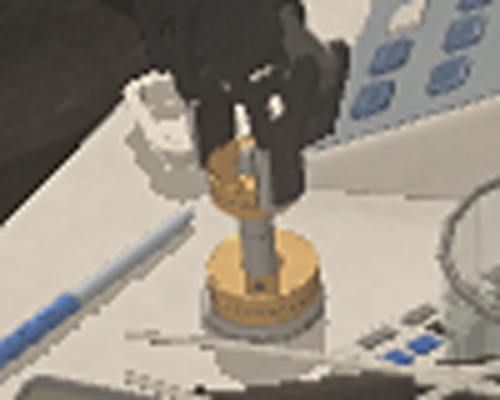

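The small ring is threaded on the post with the carrier upright. Lowering from 0.077 to about 0.0345.

```bash
(python3 -m crank '[{"dp":[0,0,-0.06],"turn":0},{"dp":[0,0,-0.14],"turn":0},{"dp":[0,0,-0.22],"turn":0},{"dp":[0,0,-0.3],"turn":0},{"dp":[0,0,-0.35],"turn":0},{"dp":[0,0,-0.35],"turn":0},{"dp":[0,0,-0.35],"turn":0}]';python3 -m crank '[{"dp":[0,0,-0.02],"turn":0},{"dp":[0,0,-0.04],"turn":0},{"dp":[0,0,-0.04],"turn":0}]';python3 -m crank '[{"dp":[0,0,-0.02],"turn":0},{"dp":[0,0,-0.02],"turn":0},{"dp":[0,0,-0.02],"turn":0}]')|grep -v tool
```

```text
time_s: 27.8
tcp_pos: [0.4249, 0.0392, 0.0419]
contact_force: [-1.9, -0.6, -3.2]
opening: 0.469
gripper_force: 61.1
time_s: 28.1
tcp_pos: [0.425, 0.039, 0.0381]
contact_force: [-2.6, 0.3, -1.7]
opening: 0.473
gripper_force: 61.1
time_s: 28.4
tcp_pos: [0.425, 0.039, 0.0361]
contact_force: [-2.5, 0.2, -1.0]
opening: 0.469
gripper_force: 61.2
```

```bash
(python3 -m crank '[{"dp":[-0.006,0,-0.01],"turn":0},{"dp":[-0.006,0,-0.01],"turn":0},{"dp":[-0.006,0,-0.01],"turn":0}]';python3 -m crank '[{"dp":[0,0,-0.01],"turn":0},{"dp":[0,0,-0.01],"turn":0},{"dp":[0,0,-0.01],"turn":0}]';python3 -m crank '[{"dp":[0,0,-0.007],"turn":0},{"dp":[0,0,-0.007],"turn":0},{"dp":[0,0,-0.007],"turn":0}]')|grep -v tool
```

```text
time_s: 28.7
tcp_pos: [0.425, 0.0391, 0.0353]
contact_force: [-1.0, -0.7, -0.8]
opening: 0.472
gripper_force: 61.2
time_s: 29.0
tcp_pos: [0.425, 0.0391, 0.0345]
contact_force: [-1.9, -0.9, 2.0]
opening: 0.476
gripper_force: 61.4
time_s: 29.3
tcp_pos: [0.425, 0.0391, 0.0344]
contact_force: [-4.3, -1.3, 9.8]
opening: 0.47
gripper_force: 62.2
```

```bash
(python3 -m crank '[{"dp":[0,0,0.012],"turn":0},{"dp":[0,0,0.012],"turn":0}]';python3 -m crank '[{"dp":[0,0,0],"turn":0},{"dp":[0,0,0],"turn":0},{"dp":[0,0,0],"turn":0},{"dp":[0,0,0],"turn":0}]' 0;python3 -m crank '[{"dp":[0,0,0.08],"turn":0},{"dp":[0,0,0.155],"turn":0},{"dp":[0,0,0.155],"turn":0},{"dp":[0,0,0.155],"turn":0}]')|grep -v tool; python3 - <<'E'
from h import *
s=robot.snapshot("side");print(robot.sense()["tcp_pos"])
r,c=proj(s,[.425,.04,.05]);r,c=int(r),int(c);a=s["color"][r-40:r+40,c-40:c+40,::-1];cv2.imwrite("pics/home2.png",cv2.resize(a,None,fx=6,fy=6,interpolation=cv2.INTER_CUBIC))
V=cloud(s);hsv=cv2.cvtColor(s["color"],cv2.COLOR_RGB2HSV)
m=(abs(V[...,0]-.425)<.04)&(abs(V[...,1]-.04)<.05)&(hsv[...,0]>=12)&(hsv[...,0]<32)&(hsv[...,1]>110)
q=V[m];print(len(q),np.percentile(q,[2,98],axis=0))
c0=np.array([.558,-.09])
for cam in("top","side"):
    s=robot.snapshot(cam);V=cloud(s)
    d=V[...,:2]-c0;ok=(np.linalg.norm(d,axis=-1)<.16)&(V[...,2]>.14)
    H={}
    for p in V[ok]:
        k=(round(p[0]/.02)*2,round(p[1]/.02)*2);H[k]=max(H.get(k,0),p[2])
    print(cam,sorted((k,int(v*100)) for k,v in H.items()))
    m=(np.linalg.norm(d,axis=-1)<.085)&(V[...,2]>.122)&(V[...,2]<.138);q=V[m][:,:2]
    # circle fit, trimmed
    for _ in range(6):
        A=np.c_[2*q,np.ones(len(q))];x=np.linalg.lstsq(A,(q**2).sum(1),rcond=None)[0];R=np.sqrt(x[2]+x[:2]@x[:2]);e=abs(np.linalg.norm(q-x[:2],axis=1)-R);q=q[e<max(.004,1.5*e.mean())]
    print("rim",len(q),x[:2],R)
    m=(np.linalg.norm(d,axis=-1)<.04)&(abs(V[...,2]-.078)<.006);print("pan",m.sum(),np.nanmedian(V[m],0))
E
```

```text
time_s: 29.5
tcp_pos: [0.425, 0.0392, 0.0348]
contact_force: [-1.4, -0.5, -0.9]
opening: 0.471
gripper_force: 61.2
time_s: 29.9
tcp_pos: [0.4253, 0.0392, 0.035]
contact_force: [-0.3, 0.1, -0.5]
opening: 1.0
gripper_force: 0.0
time_s: 30.3
tcp_pos: [0.4252, 0.039, 0.0508]
contact_force: [-0.1, -0.5, -0.1]
opening: 1.0
gripper_force: 0.0
[0.42486852 0.03893392 0.0505107 ]
276 [[0.40305077 0.01318773 0.01510683]
 [0.45015702 0.05120337 0.04991351]]
top [((42, -2), 39), ((42, 0), 44), ((44, -2), 38), ((44, 0), 43), ((44, 2), 43), ((46, -2), 17), ((46, 0), 42), ((46, 2), 42), ((46, 4), 41), ((48, -2), 15), ((48, 0), 16), ((48, 2), 39), ((48, 4), 39), ((54, -24), 14), ((56, -24), 20), ((56, -22), 20), ((56, -20), 15), ((58, -24), 32), ((58, -22), 31), ((58, -20), 20), ((58, -18), 19), ((60, -24), 32), ((60, -18), 19), ((60, -16), 19), ((60, -14), 19), ((62, -24), 41), ((62, -22), 41), ((62, -20), 41), ((62, -14), 18), ((62, -12), 18), ((62, -10), 17), ((64, -24), 42), ((64, -22), 43), ((64, -20), 43), ((64, -18), 42), ((64, -10), 17), ((64, -8), 17), ((66, -22), 43), ((66, -20), 43), ((66,
[... 807 characters left out ...]
22), 20), ((58, -20), 20), ((58, -18), 19), ((60, -24), 32), ((60, -18), 19), ((60, -16), 19), ((62, -24), 42), ((62, -22), 42), ((62, -14), 18), ((62, -12), 18), ((64, -22), 43), ((64, -20), 43), ((64, -18), 42), ((64, -10), 17), ((64, -8), 17), ((66, -22), 43), ((66, -20), 43), ((66, -18), 43), ((66, -16), 42), ((66, -14), 42), ((68, -20), 43), ((68, -18), 43), ((68, -16), 43), ((68, -14), 43), ((68, -12), 42), ((70, -18), 43), ((70, -16), 43), ((70, -14), 43), ((70, -12), 43), ((70, -10), 43), ((70, -8), 42), ((72, -14), 43), ((72, -12), 43), ((72, -10), 43), ((72, -8), 42), ((72, -6), 42)]
rim 407 [ 0.56041314 -0.09463279] 0.05711220842882061
pan 253 [ 0.56279646 -0.07083079  0.0804317 ]
```

View pics/home2.png

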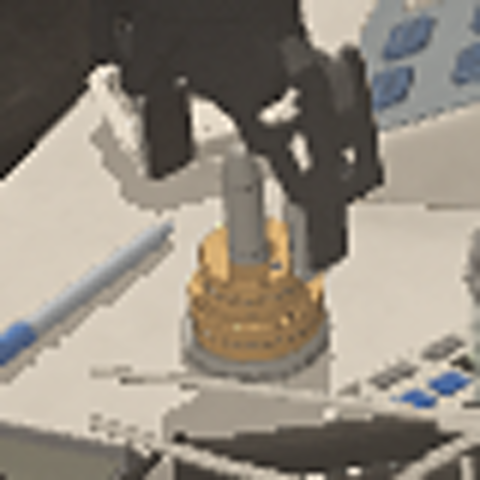

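Both rings are home, stacked large then small, and the carrier is upright. A bar about 18 cm high runs in front of the oven near the pan. I'll turn the open jaws about 63° so they lie parallel to it, then grip the post.

```bash
(python3 -m crank '[{"dp":[0,0,0],"turn":-0.09},{"dp":[0,0,0],"turn":-0.18},{"dp":[0,0,0],"turn":-0.27},{"dp":[0,0,0],"turn":-0.36},{"dp":[0,0,0],"turn":-0.45},{"dp":[0,0,0],"turn":-0.54},{"dp":[0,0,0],"turn":-0.63},{"dp":[0,0,0],"turn":-0.7}]' 0.5; python3 -m crank '[{"dp":[0,0,0],"turn":0},{"dp":[0,0,0],"turn":0},{"dp":[0,0,0],"turn":0}]' 0.7;python3 -m crank '[{"dp":[0,0,0],"turn":0},{"dp":[0,0,0],"turn":0},{"dp":[0,0,0],"turn":0},{"dp":[0,0,0],"turn":0}]' 1;python3 -m crank '[{"dp":[0,0,0.03],"turn":0},{"dp":[0,0,0.08],"turn":0},{"dp":[0,0,0.1],"turn":0},{"dp":[0,0,0.1],"turn":0}]')
```

```text
time_s: 31.25
tcp_pos: [0.4244, 0.0391, 0.05]
tool_rot: [0.974, -0.228, -0.0, 0.0]
contact_force: [-0.9, 0.3, -0.5]
opening: 0.499
gripper_force: 0.0
time_s: 31.55
tcp_pos: [0.4246, 0.0391, 0.0501]
tool_rot: [0.974, -0.225, -0.0, -0.0]
contact_force: [0.1, 0.2, -0.1]
opening: 0.303
gripper_force: 0.0
time_s: 31.95
tcp_pos: [0.4252, 0.0398, 0.0504]
tool_rot: [0.974, -0.226, 0.0, -0.001]
contact_force: [1.8, 2.7, -2.4]
opening: 0.173
gripper_force: 58.9
time_s: 32.35
tcp_pos: [0.4242, 0.0385, 0.0602]
tool_rot: [0.974, -0.226, -0.0, 0.0]
contact_force: [-0.4, -0.2, -5.6]
opening: 0.175
gripper_force: 58.6
```

```bash
(python3 -m crank '[{"dp":[0,0,0.1],"turn":0},{"dp":[0,0,0.3],"turn":0},{"dp":[0,0,0.5],"turn":0},{"dp":[0,0,0.7],"turn":0},{"dp":[0,0,0.9],"turn":0},{"dp":[0,0,1],"turn":0}]';python3 -m crank '[{"dp":[0,0,0.2],"turn":0},{"dp":[0,0,0.4],"turn":0},{"dp":[0,0,0.6],"turn":0},{"dp":[0,0,0.75],"turn":0},{"dp":[0,0,0.8],"turn":0},{"dp":[0,0,0.8],"turn":0}]'; python3 -m crank '[{"dp":[0.1,-0.1,0],"turn":0},{"dp":[0.25,-0.25,0],"turn":0},{"dp":[0.4,-0.4,0],"turn":0},{"dp":[0.55,-0.55,0],"turn":0},{"dp":[0.7,-0.7,0],"turn":0}]';python3 -m crank '[{"dp":[0.15,-0.15,0],"turn":0},{"dp":[0.3,-0.3,0],"turn":0},{"dp":[0.45,-0.45,0],"turn":0},{"dp":[0.58,-0.55,0],"turn":0},{"dp":[0.64,-0.62,0],"turn":0},{"dp":[0.64,-0.62,0],"turn":0},{"dp":[0.64,-0.62,0],"turn":0}]') ; python3 - <<'E'
from h import *
for i in range(3): s=robot.snapshot("side");print(robot.sense()["tcp_pos"])
V=cloud(s);p=robot.sense()["tcp_pos"];hsv=cv2.cvtColor(s["color"],cv2.COLOR_RGB2HSV)
m=(np.linalg.norm(V[...,:2]-p[:2],axis=-1)<.05)&(V[...,2]>.15)&(V[...,2]<.24)
q=V[m]-p;print(len(q),np.percentile(q,[1,99],axis=0))
m&=(hsv[...,0]>=12)&(hsv[...,0]<32)&(hsv[...,1]>110);q=V[m]-p;print(len(q),np.percentile(q,[2,98],axis=0))
E
```

```text
time_s: 32.95
tcp_pos: [0.4256, 0.0393, 0.1623]
tool_rot: [0.974, -0.226, 0.002, -0.0]
contact_force: [0.4, 0.7, -7.0]
opening: 0.172
gripper_force: 59.0
time_s: 33.55
tcp_pos: [0.4247, 0.0392, 0.2405]
tool_rot: [0.974, -0.226, 0.0, 0.0]
contact_force: [-0.3, -0.5, -7.2]
opening: 0.168
gripper_force: 59.0
time_s: 34.05
tcp_pos: [0.4947, -0.0327, 0.2383]
tool_rot: [0.974, -0.226, -0.001, 0.0]
contact_force: [0.3, 0.4, -7.0]
opening: 0.171
gripper_force: 59.0
time_s: 34.75
tcp_pos: [0.5577, -0.0926, 0.239]
tool_rot: [0.974, -0.226, -0.002, -0.0]
contact_force: [0.1, 0.4, -6.5]
opening: 0.17
gripper_force: 59.0
[ 0.55771561 -0.09200519  0.2394229 ]
[ 0.55781967 -0.09176146  0.23975339]
[ 0.55797178 -0.09174547  0.24000197]
722 [[-0.02919111 -0.0305252  -0.0467992 ]
 [ 0.02659914  0.00933963 -0.00098926]]
449 [[-0.02440107 -0.02732711 -0.03571535]
 [ 0.02372909  0.0068781  -0.00123535]]
```

```bash
(python3 -m crank '[{"dp":[0.02,-0.015,-0.1],"turn":0},{"dp":[0.02,-0.015,-0.25],"turn":0},{"dp":[0.02,-0.015,-0.4],"turn":0},{"dp":[0.02,-0.015,-0.55],"turn":0},{"dp":[0.02,-0.015,-0.65],"turn":0},{"dp":[0.02,-0.015,-0.65],"turn":0}]';python3 -m crank '[{"dp":[0,0,-0.1],"turn":0},{"dp":[0,0,-0.2],"turn":0},{"dp":[0,0,-0.3],"turn":0},{"dp":[0,0,-0.36],"turn":0},{"dp":[0,0,-0.36],"turn":0},{"dp":[0,0,-0.36],"turn":0},{"dp":[0,0,-0.36],"turn":0}]') ; python3 - <<'E'
from h import *
for i in range(6): s=robot.snapshot("side");t=robot.sense();print(t["tcp_pos"],t["contact_force"])
p=t["tcp_pos"];r,c=map(int,proj(s,p));a=s["color"][r-45:r+45,c-50:c+50,::-1];cv2.imwrite("pics/end.png",cv2.resize(a,None,fx=6,fy=6,interpolation=cv2.INTER_CUBIC))
V=cloud(s);hsv=cv2.cvtColor(s["color"],cv2.COLOR_RGB2HSV)
m=(np.linalg.norm(V[...,:2]-p[:2],axis=-1)<.05)&(hsv[...,0]>=12)&(hsv[...,0]<32)&(hsv[...,1]>90);q=V[m];print(len(q),np.percentile(q,[2,98],axis=0)) if m.any() else 0
E
```

```text
time_s: 35.5
tcp_pos: [0.5585, -0.0942, 0.1722]
tool_rot: [0.974, -0.226, -0.003, 0.0]
contact_force: [-0.7, 0.3, -6.3]
opening: 0.172
gripper_force: 58.9
time_s: 36.2
tcp_pos: [0.5613, -0.0944, 0.1399]
tool_rot: [0.974, -0.226, 0.001, -0.0]
contact_force: [-0.1, 0.2, -7.1]
opening: 0.174
gripper_force: 59.0
[ 0.56135174 -0.09442586  0.13995999] [ 1.21750272  0.11994261 -5.7445161 ]
[ 0.56128054 -0.09443283  0.13994998] [ 0.93513873  0.12154728 -6.40648054]
[ 0.56113967 -0.09444689  0.13984316] [ 1.21012651 -0.36873214 -5.64011171]
[ 0.56106726 -0.09450419  0.13977801] [-0.24623562 -0.13810874 -7.35279096]
[ 0.56095159 -0.09444312  0.13966416] [ 0.25013031 -0.23580708 -6.48624077]
[ 0.56085296 -0.09444065  0.13956578] [ 0.01039967 -0.56246527 -6.66489699]
413 [[ 0.53728479 -0.12156105  0.10694574]
 [ 0.58585451 -0.08578982  0.13926429]]
```

View pics/end.png

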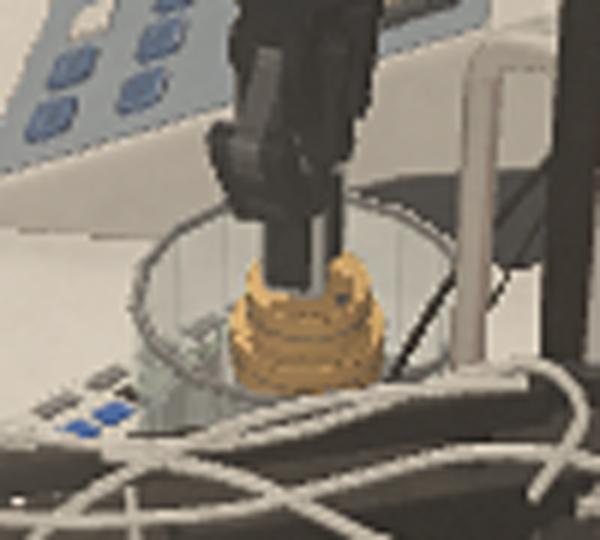

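The stack hangs upright in the middle of the shield, clear of the wall all round. I'll trim 1 mm down, let it settle and hand in.

```bash
python3 -m crank '[{"dp":[0,0.005,-0.01],"turn":0},{"dp":[0,0.005,-0.01],"turn":0},{"dp":[0,0.005,-0.01],"turn":0},{"dp":[0,0.005,-0.01],"turn":0},{"dp":[0,0.005,-0.01],"turn":0},{"dp":[0,0.005,-0.01],"turn":0},{"dp":[0,0.005,-0.01],"turn":0},{"dp":[0,0.005,-0.01],"turn":0}]'; python3 -c "
from h import *
t=robot.sense();print(abs(t['qd']).max(),t['tcp_pos']);print(robot.close_job())"
```

```text
time_s: 37.3
tcp_pos: [0.5607, -0.0939, 0.1382]
tool_rot: [0.974, -0.226, -0.0, 0.0]
contact_force: [0.4, -0.3, -5.9]
opening: 0.169
gripper_force: 59.0
0.0010500100584343466 [ 0.56066043 -0.09394879  0.13824913]
the job is handed in; nothing more can be done
None
```

The job is handed in at 37.3 s: both rings are home on the carrier, large then small, and the arm is still holding it upright and at rest about 1 cm above the middle of the pan. No contact with the balance showed in the force readings or pictures; the verdict is not known yet.

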